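# Pin and tighten the lid clamp of an anaerobic culture jar

## Task

The jar of culture dishes is ready to be sealed: swing its cross-bar down over the lid into the clevis, and lock it there with the ball-lock pin from the bench, holding the pin's button in while you push it right home through the clevis from either side, and then letting the button spring back out. Then tighten the clamp screw with the wing knob, clockwise seen from above, until the knob's torque limiter slips, and stop turning as soon as it does. Leave the bottle, tip box, dishes and tube rack where they are.

Things in the scene. Friction and masses are not known exactly. Their poses are not given: they have to be found in the camera images.
- jar: clear culture jar 120 mm across with a 136 mm aluminium lid (top 122 mm up), in a steel clamp frame fixed to the bench; it cannot move. Origin under its centre at bench height, z up. Uprights at x = +95 mm (cross-bar hinge, axis along y, z = 142 mm) and x = -95 mm (clevis); their lugs are 36 mm wide in x and reach 162 mm up. A gauge at +y and a valve at -y stand on the lid, up to 137 mm.
- clevis (a point): centre of the clevis, on its hole axis (along y), 142 mm above the bench; axes as the jar's. Two steel ears 10 mm thick, outer faces at y = +19 and -19 mm, each with a 14.5 mm through hole with 1 mm broken edges at most; between them an 18 mm slot takes the 14 mm thick end of the cross-bar, which has a 15 mm hole. With the cross-bar fully down the three holes line up.
- crossbar (a joint): angle a of the cross-bar, rad: 0 is fully down in the clevis, holes in line (it stops there); starts raised at 0.6 to 1.1. Stiff, it stays where left: about 0.45 N m moves it, a 3 N push at its end. Aluminium bar 22 mm wide, 18 mm deep, pin hole 190 mm from the hinge; a point of its centre line r from the hinge lies at jar x = 95 mm - r cos a, z = 142 mm + r sin a.
- bar_end (a point): point on the top face of the cross-bar, on its centre line, 150 mm from the hinge: the place to push it down (the clevis ears begin 172 mm from the hinge and stand 11 mm above the bar once it is down; the knob reaches to 128 mm). x along the bar towards the hinge, z out of the bar's top face.
- pin: steel ball-lock pin, 140 mm long, 0.17 kg. Origin on its axis at the shoulder face, which comes to rest on an ear; x to the tip. Shank 12 mm thick to x = 50 mm, nose tapering to 7 mm at x = 58 mm. Locking balls at x = 41 to 47 mm on its +y and -y sides stand 3.5 mm proud and enter no hole unless the button is in. It lies on the bench nose down by 11 degrees, origin 16 mm up.
- pin_handle (a point): middle of the pin's handle, on the axis at x = -57 mm; axes as the pin's. In pin x: shoulder collar 18 mm across (-4 to 0), bare neck 12 mm thick (-40 to -4), grey square finger plate 48 x 48 mm (-46 to -40), body 32 mm across (-66 to -46), aluminium button disc 42 mm across (-82 to -76 when out). Plate sides are square to y and z; on the bench z points up.
- button (a joint): travel of the pin's button, m: 0 out (balls out), 0.008 fully in (balls drawn in; they clear the holes from about 0.006). Spring: 4 N to start it, 8 N fully in. Squeeze it along the pin's axis, one finger above the neck against the finger plate, the other on the button: 42 mm between these faces with the button out, 34 mm with it in. Finger tips 10 mm above the axis clear the neck.
- pin_mid (a point): point on the pin's axis at x = 19 mm: it lies at the centre of the clevis when the pin is home. Axes as the pin's.
- screw (a joint): turn of the clamp screw, rad: 1.0 is tight on the lid (hard stop), starts at 0 to 0.6; clockwise seen from above increases it. Its rim, below the knob, turns with about 0.04 N m until it is tight, and stays where left.
- clutch (a joint): how far the wing knob has slipped round on the screw, rad, 0 at the start. The knob turns the screw with it until the screw is tight; from then on it slips at about 0.25 N m, felt while it is being turned, and the screw's rim below it stands still. A slip of 0.1 to 0.8 rad is right; do not wind it on.
- knob_grip (a point): middle of the grey wing knob over the jar's centre: a bar 66 mm long (x), 16 mm thick (y), 26 mm tall (13 mm above and below this point, z out of the bar's top), 95 mm from the hinge. With the cross-bar down this point is 179 mm above the bench.
- media_bottle: amber bottle with an orange cap, 72 mm across, 150 mm tall; origin under its centre. Not to be moved.
- tip_box: box of pipette tips, 110 x 75 x 75 mm; origin under its centre. Not to be moved.
- dishes: three culture dishes stacked, 90 mm across, 45 mm tall; origin under the centre. Not to be moved.
- tube_rack: blue tube rack, 100 x 200 x 60 mm with tubes to 106 mm; origin under its centre. Not to be moved.
Not all that is in view belongs to the job. What is meant by the pin is not purple or red, and is the smaller of those in its own colour.

How it is judged:
On the way, in this order (a step that is already met when the one before it is completed fails the run):
1. the cross-bar is fully down and the pin is home through the clevis with its button sprung back out (value of joint crossbar below 0.04 rad and distance between pin_mid and clevis below 0.006 m and angle between the x axis of pin and the y axis of jar, either way round below 0.14 rad and value of joint button below 0.002 m), for 0.2 s.
2. the clamp screw is tight and the knob has slipped (value of joint screw above 0.9 rad and value of joint clutch above 0.08 rad), for 0.1 s.
At the end, for the whole second after the job is handed in: the cross-bar is down (within 0.04 rad), the pin is home through the clevis (its mid point within 6 mm of the clevis centre, in line within 0.14 rad, at rest) with its button out (within 2 mm), and the clamp screw is tight (past 0.9 rad) with the knob slipped by at least 0.08 rad (all of step 1 and all of step 2 and linear speed of pin below 0.02 m/s); the robot touches nothing.
It fails at once if the knob is wound on: slipped by more than 0.9 rad (value of joint clutch above 0.9 rad).
It fails at once if a bystander is moved by more than 25 mm (distance of any of media_bottle, tip_box, dishes, tube_rack from where it was at the start of the episode above 0.025 m).
It also fails if it takes over 72 s, if anything falls off the work surface, if the arm or the gripper's body presses on something with over 40 N, if the wrist force passes 120 N, or if a joint passes its speed limit or range.

## Robot

A 6-joint arm with a two-finger parallel gripper is mounted at the origin on the work surface. World frame = base frame: x ahead of the robot, y to its left, z up, the work surface at z = 0. Lengths are in m, angles in rad, forces in N, time in s.
With the tool pointing down it reaches from about 0.325 to 0.85 m from the base axis. Payload 15.5 kg.
Tool frame: the origin (TCP) lies on the centre line of the jaws, within the pads' length; the fingertips stand 8 mm ahead of it and the grasp point (between the pads) lies 11 mm behind it; z points along the fingers, y is the line along which they close (so a half turn about z gives the same grasp; the last joint's range is limited). The gripper opens to 91 mm and grips with 3 to 60 N. Pads are 32 mm wide; open, the fingers measure 118 mm over their backs; the gripper's body (76 mm by 178 mm) begins 60 mm behind the grasp point.
Start: joints at [1.25, 0.494, 1.345, -0, 1.302, -0.096], TCP at [0.14, 0.609, 0.222] pointing down, gripper open.
Joint ranges: [-2.91, 2.91], [-0.82, 2.16], [0.22, 2.67], [-1.22, 4.37], [0.12, 2.79], [-3.08, 3.08]. Speed limits (rad/s): [1.89, 1.89, 2.57, 3.01, 3.01, 3.01].

## Interface

Orientations are given as a unit quaternion [w, x, y, z].
In Python, from bench import env, imaging gives the robot as it stands.
- The arm moves only by the shell command python3 -m handwheel 'ROWS'. ROWS is JSON, a list that holds one entry, the list of rows, each a list of 7 numbers: the opening, from 0 (shut) to 1 (fully open), then the shift along the tool's x, y, z in cm, then the turn, a rotation vector about the tool's x, y, z in rad. A call has 1 to 10 rows; each row shifts and turns the commanded pose from where the row before left it, along the tool's axes as they then stand; what a row does not reach is not made up. A row lasts 1/12 s, in which the tool goes at most 41.7 mm and 7.16 degrees, less where a joint would pass 70% of its speed; a pose out of reach is approached as far as the arm can. A call is refused whole if a number of a shift passes 4.17 or a number of a turn 0.125, either way. A call with a gripper value outside its range is refused whole. The fingers move at their own pace and stop on an object; the grip force is fixed at half the most. Time passes only in rows, so rows that do not move let the fingers close. It gives the time, the measured TCP pose, the force, the opening and the grip force at its end, in the units of the state.
- env.observe(): the state, without advancing time (a new reading comes with each control period).
- imaging.snapshot(name): name is "side" or "top"; returns the picture (420x560x3 uint8, blue, green, red); there is no depth.
- imaging.camera_model(name): a dict with "vfov" (degrees; the focal length in pixels is half the picture's height over the tangent of half this angle, whatever the lens; pixels are square), "cx", "cy" (the principal point, pixels), "rvec" (rotation vector, rad) and "tvec" (3), from world to camera coordinates, as OpenCV has them. Camera axes: x right, y down, z forward; pixel columns grow to the right and rows downward; lengths in m; the calibration is good to about 2 mm. A picture is of the moment at which its call begins. camera_model takes no time and is no camera call.
- env.close_job(): hands the job in; it is judged then, once.
The state is a dict: "clock": time; "joint_positions": joint angles; "dq": joint speeds; "tau": joint torques, N m; "tool_pos": TCP position; "tool_rot": TCP orientation; "contact_force": force on the tool from outside, world axes, zero at the start; "torque": the same for the moment, N m; "width": opening from 0.0 (shut) to 1.0 (fully open); "grasp_force": force on a finger pad.
Only numpy, scipy, OpenCV 4.12 (cv2) and the standard library are available. Lean on these libraries where they do the work, as an engineer would, in place of code of your own. Each camera call takes 0.05 s, during which the arm holds its last target. There are 200 camera calls.

## Working session

There is one attempt and no reset: what is moved stays moved. The work goes in short steps, Python scripts to look and compute and a shell command to move; the robot and the scene stay as the last step left them, time stands still between calls to the robot, and variables do not carry over. Pictures are saved under pics/ and viewed, at most 10 in all, crops included, and the job is handed in when it is done.

```bash
ls; mkdir -p pics
python3 - <<'E'
from bench import env, imaging
import cv2
for n in("side","top"):
    cv2.imwrite(f"pics/{n}0.png",imaging.snapshot(n)); print(n,imaging.camera_model(n))
print(env.observe())
E
```

```text
pics
side {'vfov': 57.78396819184006, 'cx': 279.4808889034153, 'cy': 207.14044994193026, 'rvec': array([ 2.30085053, -0.59491073,  0.25200165]), 'tvec': array([-0.42842254,  0.24540255,  1.17326283])}
top {'vfov': 43.64849365151308, 'cx': 283.62672280844623, 'cy': 214.38582513805926, 'rvec': array([ 2.11403524, -2.1696047 ,  0.11542133]), 'tvec': array([0.02541882, 0.46827479, 1.49885186])}
{'clock': 0.1, 'joint_positions': array([ 1.24951211e+00,  4.94091138e-01,  1.34605010e+00,  2.95179830e-05,
        1.30252819e+00, -9.55317620e-02]), 'dq': array([ 0.00100288, -0.00145078, -0.00043335, -0.00063983, -0.00013719,
        0.00020076]), 'tau': array([ 2.11381208e-03, -8.80243349e+01, -3.82538617e+01,  7.08284019e-02,
        4.83591529e-02,  4.42249970e-06]), 'tool_pos': array([0.13980131, 0.60882367, 0.22142296]), 'tool_rot': array([-1.25314910e-04,  1.12640564e-01,  9.93635654e-01, -5.23793875e-04]), 'contact_force': array([0.15061182, 0.17183964, 0.64694014]), 'torque': array([-0.02391336, -0.00292851,  0.01477716]), 'grasp_force': 0.0, 'width': 1.0010584149031443}
```

View pics/side0.png

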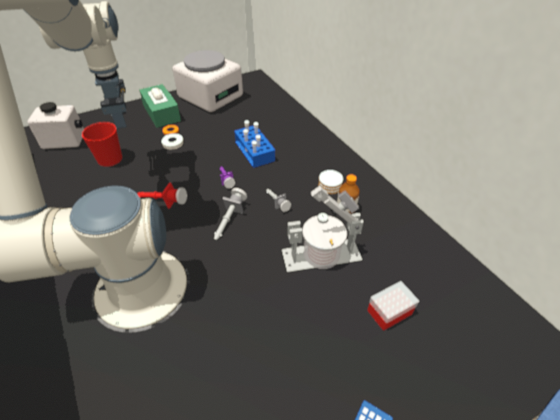

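View pics/top0.png

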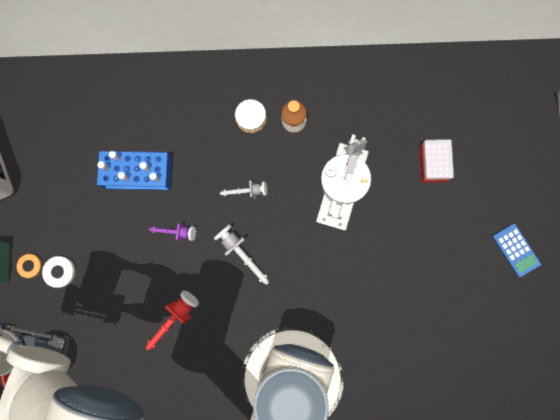

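The two pictures show four pins:

| Pin | Side pixel | Top pixel |
|---|---|---|
| purple | (227,178) | (180,232) |
| red | (170,195) | (172,318) |
| large steel | (230,213) | (242,255) |
| small steel | (280,200) | (245,189) |

I choose the small steel one. The jar is at top (346,180), with its clevis towards the robot at (335,215) and the hinge at (355,150).

```bash
cat > h.py <<'E'
import numpy as np, cv2
from scipy.spatial.transform import Rotation as R
from bench import env, imaging
def cam(n):
    m=imaging.camera_model(n); f=210/np.tan(np.radians(m['vfov']/2))
    K=np.array([[f,0,m['cx']],[0,f,m['cy']],[0,0,1]]); return K,R.from_rotvec(m['rvec']).as_matrix(),np.array(m['tvec'])
def ray(n,p):
    K,r,t=cam(n); return -r.T@t, r.T@np.linalg.inv(K)@np.array([p[0],p[1],1.])
def onz(n,p,z):
    c,d=ray(n,p); return c+d*(z-c[2])/d[2]
def tri(pt,ps):
    (a,u),(b,v)=ray('top',pt),ray('side',ps)
    s=np.linalg.lstsq(np.c_[u,-v],b-a,rcond=None)[0]; p,q=a+u*s[0],b+v*s[1]; return (p+q)/2,np.linalg.norm(p-q)
def px(n,P):
    K,r,t=cam(n); q=K@(r@np.asarray(P)+t); return q[:2]/q[2]
def rot(): 
    q=env.observe()['tool_rot']; return R.from_quat([q[1],q[2],q[3],q[0]]).as_matrix()
def crop(n,x,y,w,h,k,name):
    im=imaging.snapshot(n)[y:y+h,x:x+w]; im=cv2.resize(im,None,fx=k,fy=k,interpolation=cv2.INTER_CUBIC); cv2.imwrite('pics/'+name,im)
E
python3 - <<'E'
from h import *
crop('top',210,125,170,115,4.7,'t1.png'); crop('side',260,175,115,105,5.7,'s1.png')
E
```

```text
(no output)
```

View pics/t1.png

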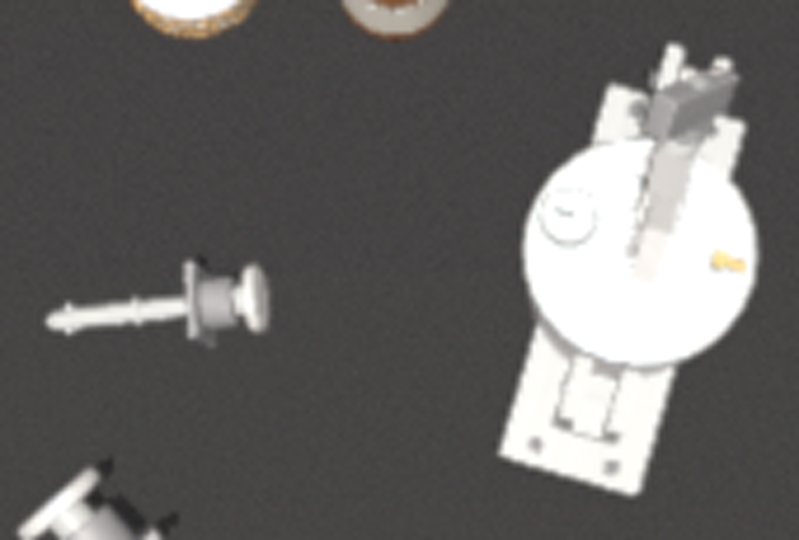

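View pics/s1.png

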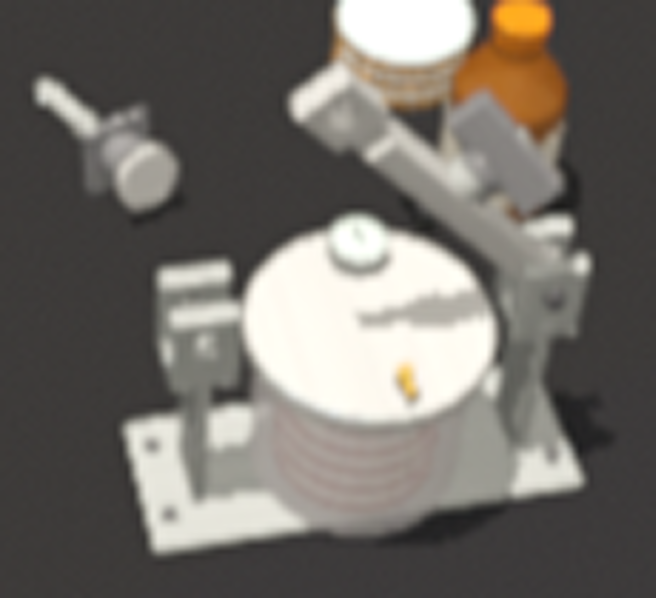

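Top crop: the small steel pin runs from nose (48,322) to button (260,298), with its plate at (193,303). The lid centre is at (640,252) and the clevis ears span about (553–620, 370–437). Side crop: the bar is raised with its end at (340,105), and the near ear's hole is at (207,345). The pin choice holds.

Run:
```python
from h import *
T=lambda x,y:(210+x/4.7-.4,125+y/4.7-.4); S=lambda x,y:(260+x/5.7-.4,175+y/5.7-.4)
np.set_printoptions(precision=4,suppress=True)
lid=onz('top',T(640,252),.122);lid2=onz('side',S(370,322),.122); print('lid',lid,lid2)
for a,b in[((500,455),(612,85)),((640,495),(745,122))]:
    d=onz('top',T(*b),.006)-onz('top',T(*a),.006); print('yaw',np.arctan2(d[1],d[0]))
d=onz('top',T(500,455),.006)-onz('top',T(640,495),.006); print('yaw near edge',np.arctan2(-d[0],d[1]),np.linalg.norm(d))
yaw=np.arctan2(*(onz('top',T(612,85),.006)-onz('top',T(500,455),.006))[[1,0]])
Rz=R.from_euler('z',yaw).as_matrix()
c=np.r_[lid[:2],0]
for nm,p in dict(clev=[-.095,0,.142],holeR=[-.095,-.019,.142],ear1=[-.113,.019,.162],ear2=[-.113,-.019,.162],hinge=[.095,0,.142]).items():
    P=c+Rz@p; t=(px('top',P)-[210,125]+.4)*4.7; s=(px('side',P)-[260,175]+.4)*5.7; print(nm,P,t,s)
for a in np.arange(.6,1.15,.1):
    P=c+Rz@[.095-.19*np.cos(a),0,.142+.19*np.sin(a)]; print(a,(px('top',P)-[210,125]+.4)*4.7,(px('side',P)-[260,175]+.4)*5.7)
n=onz('top',T(48,322),.005);b=onz('top',T(265,298),.031); d=(n-b)[:2]; print('pin',n,b,np.linalg.norm(d),'yaw',np.arctan2(d[1],d[0]))
pl,e=tri(T(193,303),S(118,150)); print('plate',pl,e)
```

```text
lid [ 0.5526 -0.1627  0.122 ] [ 0.5553 -0.168   0.122 ]
yaw -0.3235858663139897
yaw -0.31122225265256753
yaw near edge -0.3081462084193549 0.09106589109314253
clev [ 0.4625 -0.1325  0.142 ] [596.7557 400.5171] [190.4238 316.7137]
holeR [ 0.4565 -0.1505  0.142 ] [628.5819 410.0682] [197.9666 343.5736]
ear1 [ 0.4515 -0.1088  0.162 ] [558.1144 416.0176] [150.8323 269.7198]
ear2 [ 0.4394 -0.1448  0.162 ] [622.7029 435.4474] [165.2154 323.1365]
hinge [ 0.6427 -0.1929  0.142 ] [688.858   92.1286] [533.1362 269.4825]
0.6 [629.3312 313.4309] [262.3501 165.4305]
0.7 [637.968  287.8736] [286.7127 140.7591]
0.7999999999999999 [647.3464 259.6181] [314.202  117.1088]
0.8999999999999999 [657.3608 228.9688] [344.5265  94.8161]
0.9999999999999999 [667.8893 196.288 ] [377.3349  74.2081]
1.0999999999999999 [678.7951 161.9902] [412.221   55.5939]
pin [0.5418 0.2033 0.005 ] [0.5484 0.0632 0.031 ] 0.1402286269943352 yaw 1.6185326795832526
plate [0.5517 0.1088 0.0161] 0.0049728897321626294
```

```bash
python3 -m handwheel '[[[0,-2.9,-2.75,-0.5,0,0,0.088],[0,-2.9,-2.75,-0.5,0,0,0],[0,-2.9,-2.75,-0.5,0,0,0],[0,-2.9,-2.75,-0.5,0,0,0],[0,-2.9,-2.75,-0.5,0,0,0],[0,-2.9,-2.75,-0.5,0,0,0],[0,-2.9,-2.75,-0.5,0,0,0],[0,-2.9,-2.75,-0.5,0,0,0],[0,-2.9,-2.75,-0.5,0,0,0],[0,-2.9,-2.75,-0.5,0,0,0]]]'
python3 -m handwheel '[[[0,-2.9,-2.75,-0.5,0,0,0],[0,-2.9,-2.75,-0.5,0,0,0],[0,-2.9,-2.75,-0.5,0,0,0],[0,-2.9,-2.75,-0.5,0,0,0],[0,-2.9,-2.75,-0.5,0,0,0],[0,-2.9,-2.75,-0.5,0,0,0],[0,-2.9,-2.75,-0.5,0,0,0],[0,-2.9,-2.75,-0.5,0,0,0],[0,0,0,0,0,0,0]]]'
cat >> h.py <<'E'
YAW=-.314; C=np.array([.5535,-.165,0]); RJ=R.from_euler('z',YAW).as_matrix()
def st():
    np.set_printoptions(precision=4,suppress=True); o=env.observe(); r=rot()
    print('t %.2f'%o['clock'],'jar(mm)',RJ.T@(o['tool_pos']-C)*1e3,'tool in jar\n',RJ.T@r,'F',o['contact_force'],'M',o['torque'],'w',o['width'],'g',o['grasp_force'])
E
python3 -c "
from h import *
st()"
```

```text
clock: 1.03
tool_pos: [0.3342, 0.2581, 0.2722]
tool_rot: [0.0, 0.156, 0.988, 0.0]
contact_force: [0.9, 1.0, 0.5]
width: 0.297
grasp_force: 0.0
clock: 1.78
tool_pos: [0.4898, -0.0265, 0.3126]
tool_rot: [0.001, 0.158, 0.987, -0.001]
contact_force: [-0.7, -0.6, -0.4]
width: 0.003
grasp_force: 0.0
t 1.78 jar(mm) [-103.3869  112.0824  312.5617] tool in jar
 [[-1.      0.0037  0.0029]
 [ 0.0037  1.     -0.0011]
 [-0.0029 -0.0011 -1.    ]] F [-0.7339 -0.6083 -0.4464] M [ 0.      0.0162 -0.0188] w 0.002954972351804931 g 0.0
```

```bash
python3 -m handwheel '[[[0,-2.8,-2.8,-0.8,0,0,0],[0,-2.8,-2.8,-0.8,0,0,0],[0,-2.8,-2.8,-0.7,0,0,0],[0,-2.9,-2.8,0,0,0,0],[0,0,0,0,0,0,0]]]'
python3 -c "
from h import *
st()
crop('side',270,110,110,150,4,'s2.png')"
```

```text
clock: 2.2
tool_pos: [0.5619, -0.168, 0.3344]
tool_rot: [0.001, 0.158, 0.987, -0.001]
contact_force: [-1.0, -0.1, -1.2]
width: 0.005
grasp_force: 0.0
t 2.20 jar(mm) [  8.9709  -0.2869 334.379 ] tool in jar
 [[-1.      0.0032  0.0015]
 [ 0.0032  1.     -0.0015]
 [-0.0015 -0.0015 -1.    ]] F [-1.0214 -0.0958 -1.1636] M [-0.0076  0.0351 -0.0576] w 0.005104101233259339 g 0.0
```

View pics/s2.png

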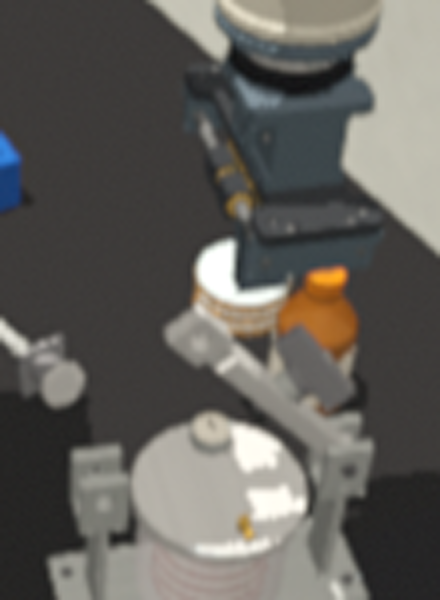

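The closed fingertips are directly above the raised bar, which is at about (245,360) in the crop, clear of the knob. Now I push it down along its arc.

```bash
python3 -m handwheel '[[[0,0.6,0,2.7,0,0,0],[0,0.6,0,2.7,0,0,0],[0,1.05,0,1.35,0,0,0],[0,1.05,0,1.35,0,0,0],[0,0.8,0,1.5,0,0,0],[0,0.8,0,1.5,0,0,0],[0,0.5,0,1.6,0,0,0],[0,0.5,0,1.6,0,0,0]]]'
python3 -m handwheel '[[[0,0.3,0,1.2,0,0,0],[0,0.2,0,0.9,0,0,0],[0,0.1,0,0.8,0,0,0],[0,0,0,0.3,0,0,0],[0,0,0,0,0,0,0]]]'
python3 -c "
from h import *
st()"
```

```text
clock: 2.92
tool_pos: [0.5032, -0.1434, 0.1918]
tool_rot: [0.001, 0.156, 0.988, -0.0]
contact_force: [4.2, -0.3, 3.8]
width: 0.006
grasp_force: 1.6
clock: 3.33
tool_pos: [0.4985, -0.142, 0.1599]
tool_rot: [0.001, 0.156, 0.988, -0.0]
contact_force: [7.0, -1.9, -4.7]
width: 0.003
grasp_force: 3.2
t 3.33 jar(mm) [-59.3848   4.916  159.9321] tool in jar
 [[-1.     -0.0006  0.002 ]
 [-0.0006  1.      0.0001]
 [-0.002   0.0001 -1.    ]] F [ 6.9578 -1.9484 -4.7024] M [-0.3792 -1.2323 -0.0609] w 0.0032491241799962687 g 3.2066908478736877
```

```bash
python3 -m handwheel '[[[0,-0.4,0,-0.3,0,0,0],[0,-0.1,-0.3,0,0,0,0],[0,0,-0.2,0,0,0,0],[0,0,0,0,0,0,0]]]'
python3 -c "
from h import *
st()"
python3 -m handwheel '[[[0,0,0,0.3,0,0,0],[0,0,0,0.3,0,0,0],[0,0,0,0.2,0,0,0],[0,0,0,0,0,0,0]]]'
python3 -c "
from h import *
st()
im=np.hstack([cv2.resize(imaging.snapshot('side')[170:280,285:370],None,fx=4.7,fy=4.7,interpolation=2),cv2.resize(imaging.snapshot('top')[130:240,310:390],None,fx=4.7,fy=4.7,interpolation=2)])
cv2.imwrite('pics/c3.png',im);print(im.shape)"
```

```text
clock: 3.67
tool_pos: [0.5006, -0.1488, 0.163]
tool_rot: [-0.0, 0.156, 0.988, -0.0]
contact_force: [-0.8, 0.1, -0.2]
width: 0.003
grasp_force: 0.0
t 3.67 jar(mm) [-55.2789  -0.9105 162.9806] tool in jar
 [[-1.     -0.0002 -0.0003]
 [-0.0002  1.     -0.0001]
 [ 0.0003 -0.0001 -1.    ]] F [-0.8278  0.1401 -0.1506] M [-0.0119  0.0031  0.0027] w 0.003007606053460686 g 0.0
clock: 4.0
tool_pos: [0.501, -0.1488, 0.1585]
tool_rot: [0.001, 0.156, 0.988, -0.0]
contact_force: [-20.9, 7.8, 76.5]
width: 0.006
grasp_force: 37.9
t 4.00 jar(mm) [-54.9033  -0.7528 158.4712] tool in jar
 [[-1.     -0.0004  0.0027]
 [-0.0004  1.     -0.0005]
 [-0.0027 -0.0005 -1.    ]] F [-20.892    7.7511  76.4874] M [ 1.3508  3.9956 -0.0456] w 0.005764863492268007 g 37.92339428910054
(517, 776, 3)
```

View pics/c3.png

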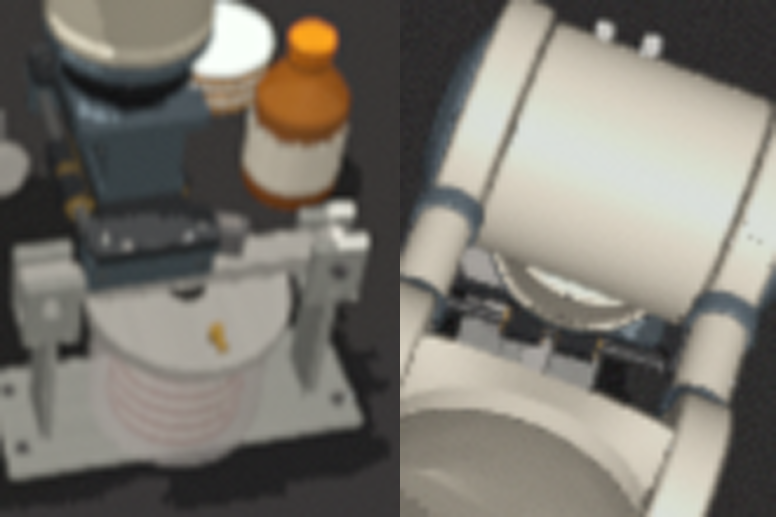

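Bar down: a hard stop at 76 N with the tip at z = 0.1505, as expected. The side crop shows the bar end seated between the ears. Next is the pin.

```bash
python3 -m handwheel '[[[0,0,0,-1.5,0,0,0],[0,0,0,-3.5,0,0,0],[0,0,0,-3,0,0,0],[0.7,0.47,3.56,0,0,0,0],[0.7,0.47,3.56,0,0,0,0],[0.7,0.47,3.56,0,0,0,0],[0.7,0.47,3.56,0,0,0,0],[0.7,0.47,3.56,0,0,0,0],[0.7,0.47,3.56,0,0,0,0],[0.7,0.47,3.56,0,0,0,0]]]'
python3 -m handwheel '[[[0.7,0,0,2.5,0,0,-0.12],[0.7,0,0,2.5,0,0,-0.12],[0.7,0,0,2.5,0,0,-0.12],[0.7,0,0,2,0.096,0,0],[0.7,0,0,2,0.096,0,0],[0.7,0,0,0,0,0,0]]]'
python3 -c "
from h import *
np.set_printoptions(precision=4,suppress=True)
o=env.observe();r=rot();print(o['tool_pos'],r,o['width'])
a=np.radians(11);d=np.array([-.048,.9988,0]);zp=np.sin(a)*d+[0,0,np.cos(a)];xp=np.cos(a)*d-[0,0,np.sin(a)]
T=np.array([.5472,.0877,.027])+.018*zp
print('shift tool',r.T@(T-o['tool_pos'])*100,'rot',R.from_matrix(r.T@np.c_[np.cross(xp,-zp),xp,-zp]).as_rotvec())
crop('side',255,150,80,80,7,'s4.png')"
```

```text
clock: 4.93
tool_pos: [0.5463, 0.1004, 0.2346]
tool_rot: [-0.0, 0.156, 0.988, -0.0]
contact_force: [0.3, -0.0, 0.3]
width: 0.484
grasp_force: 0.0
clock: 5.43
tool_pos: [0.5444, 0.0976, 0.1162]
tool_rot: [-0.0, -0.024, 0.995, -0.099]
contact_force: [-1.9, 0.2, -1.3]
width: 0.705
grasp_force: 0.0
[0.5444 0.0976 0.1162] [[-0.9988 -0.0484  0.0043]
 [-0.0483  0.9793 -0.1966]
 [ 0.0053 -0.1966 -0.9805]] 0.7047678429663338
shift tool [-0.2703  0.7641  7.1421] rot [-0.0059 -0.0051  0.0013]
```

View pics/s4.png

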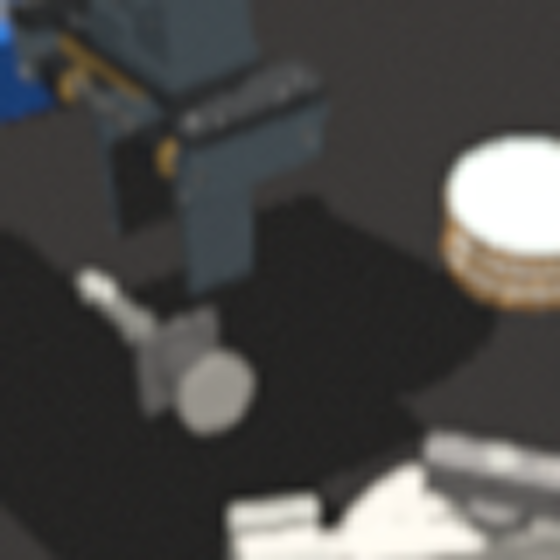

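Side crop: the fingers straddle the pin's handle. The near finger's tip edge runs from (190,290) to (250,275), the button disc is at (217,392), and the plate's top is around (215,310). I'll check the calibration offset with the known fingertip.

Run:
```python
from h import *
np.set_printoptions(precision=4,suppress=True)
o=env.observe();r=rot();t=o['tool_pos']
f=lambda P:(px('side',P)-[255,150]+.5)*7
for x in(-.016,.016):
  for y in (.032,.0455): print('tip',x,y,f(t+r@[x,-y,.008]))
a=np.radians(11);d=np.array([-.048,.9988,0]);zp=np.sin(a)*d+[0,0,np.cos(a)];xp=np.cos(a)*d-[0,0,np.sin(a)];yp=np.cross(zp,xp)
H=np.array([.5472,.0877,.027]);O=H+.057*xp
print('button',f(O-.082*xp),'tip',f(O+.058*xp),'plate top corners',f(O-.046*xp+.024*zp+.024*yp),f(O-.046*xp+.024*zp-.024*yp))
```

```text
tip -0.016 0.032 [238.4383 262.6866]
tip -0.016 0.0455 [253.1484 274.217 ]
tip 0.016 0.032 [183.9465 285.3833]
tip 0.016 0.0455 [198.3874 297.1899]
button [213.5448 395.2637] tip [ 79.9829 279.6823] plate top corners [133.7228 343.2485] [211.8133 310.0211]
```

Prediction and picture agree to within a pixel, so I go down and grip.

```bash
python3 -m handwheel '[[[0.7,-0.27,0.76,2,0,0,0],[0.7,0,0,2,0,0,0],[0.7,0,0,2,0,0,0],[0.7,0,0,1.1,0,0,0],[0.7,0,0,0,0,0,0]]]'
python3 -m handwheel '[[[0.2,0,0,0,0,0,0],[0.2,0,0,0,0,0,0],[0.2,0,0,0,0,0,0],[0.2,0,0,0,0,0,0],[0.2,0,0,0,0,0,0],[0.2,0,0,0,0,0,0]]]'
```

```text
clock: 5.9
tool_pos: [0.5489, 0.0898, 0.0478]
tool_rot: [0.001, -0.022, 0.995, -0.095]
contact_force: [0.6, 0.7, 0.2]
width: 0.7
grasp_force: 0.0
clock: 6.4
tool_pos: [0.5499, 0.0908, 0.0493]
tool_rot: [0.003, -0.023, 0.995, -0.096]
contact_force: [1.8, 1.0, 2.8]
width: 0.369
grasp_force: 30.0
```

Gripped: opening 33.6 mm, so the button is fully in. Lift, level and align with the jar's y axis.

```bash
python3 -m handwheel '[[[0.2,0,0,-2,0,0,0],[0.2,0,0,-4,0,0,0],[0.2,0,0,-4,0,0,0],[0.2,0,0,-4,-0.096,0,0],[0.2,0,0,-3,-0.096,0,0],[0.2,0,0,-3,0,0,0.12],[0.2,0,0,-2,0,0,0.12],[0.2,0,0,0,0,0,0.12],[0.2,0,0,0,0,0,0]]]'
python3 - <<'E'
from h import *
st()
o=env.observe();r=rot();t=o['tool_pos'];T=C+RJ@[-.1,-.15,.24]
print(r.T@(T-t)*100, R.from_matrix(r.T@RJ@np.diag([-1,1,-1])).as_rotvec())
E
```

```text
clock: 7.15
tool_pos: [0.5487, 0.1202, 0.2675]
tool_rot: [0.001, 0.16, 0.987, 0.0]
contact_force: [-0.2, -0.3, -1.7]
width: 0.365
grasp_force: 30.0
t 7.15 jar(mm) [-92.7009 269.7929 267.4794] tool in jar
 [[-1.      0.0064  0.0021]
 [ 0.0064  1.      0.0011]
 [-0.0021  0.0011 -1.    ]] F [-0.1972 -0.295  -1.6689] M [-0.1135 -0.0095  0.0367] w 0.3647491173236263 g 30.0002458691597
[  0.4683 -41.9861   2.7004] [ 0.0011  0.0021 -0.0064]
```

```bash
python3 -m handwheel '[[[0.2,0.05,-3.9,0,0,0,0],[0.2,0.05,-3.9,0,0,0,0],[0.2,0.05,-3.9,0,0,0,0],[0.2,0.05,-3.9,0,0,0,0],[0.2,0.05,-3.9,0,0,0,0],[0.2,0.05,-3.9,0,0,0,0],[0.2,0.05,-3.9,0,0,0,0],[0.2,0.05,-3.9,0,0,0,0],[0.2,0.05,-3.9,0,0,0,0],[0.2,0,-3.9,0,0,0,0]]]'
python3 -m handwheel '[[[0.2,0,-2.9,3.3,0,0,-0.006],[0.2,0,0,3.7,0,0,0],[0.2,0,0,0,0,0,0]]]'
python3 - <<'E'
from h import *
st()
im=np.hstack([cv2.resize(imaging.snapshot('side')[195:275,270:340],None,fx=5.6,fy=5.6,interpolation=2),cv2.resize(imaging.snapshot('top')[170:250,310:380],None,fx=5.6,fy=5.6,interpolation=2)])
cv2.imwrite('pics/c5.png',im);print(im.shape)
E
```

```text
clock: 7.98
tool_pos: [0.4222, -0.2505, 0.2654]
tool_rot: [-0.001, 0.154, 0.988, 0.0]
contact_force: [0.9, 0.2, -2.0]
width: 0.364
grasp_force: 30.0
clock: 8.23
tool_pos: [0.4118, -0.2743, 0.1922]
tool_rot: [-0.004, 0.152, 0.988, 0.003]
contact_force: [-2.6, 2.1, -3.9]
width: 0.364
grasp_force: 30.0
t 8.23 jar(mm) [-101.0483 -147.7697  192.2182] tool in jar
 [[-0.9999 -0.008  -0.0088]
 [-0.008   1.      0.0037]
 [ 0.0088  0.0037 -1.    ]] F [-2.5897  2.1353 -3.9404] M [0.0276 0.128  0.0347] w 0.36404239589173853 g 29.99636024236679
(448, 784, 3)
```

View pics/c5.png

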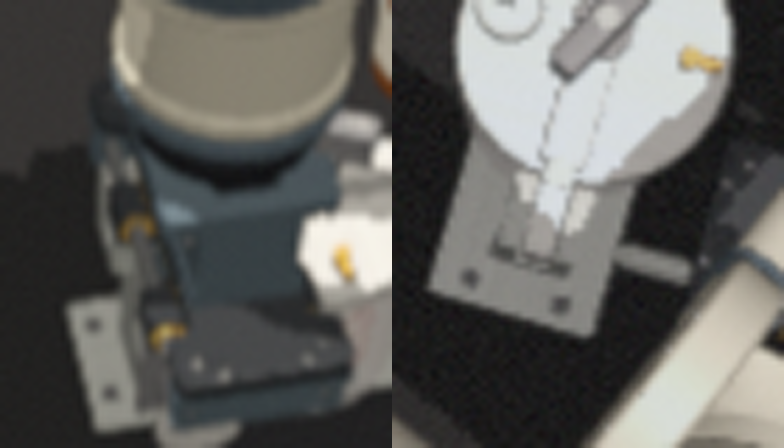

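Side half: the gripper hides the pin. Top half: the pin's shank runs from (615,254) to (688,274), pointing at the clevis. I'll measure the shank centreline and the lid circle in the top view.

Run:
```python
from h import *
st()
im=imaging.snapshot('top'); g=cv2.cvtColor(im,6).astype(float)
o=env.observe();z=o['tool_pos'][2]-.0225
cols=[]
for u in range(350,364):
    s=g[208:228,u]; b=np.median(s); w=np.clip(s-b-25,0,None)
    v=208+(w*np.arange(20)).sum()/max(w.sum(),1); cols.append((u,v,w.sum())); 
for u,v,w in cols: print(u,round(v,2),round(w),(RJ.T@(onz('top',(u,v),z)-C)*1e3).round(1))
g0=cv2.resize(cv2.cvtColor(cv2.imread('pics/top0.png'),6)[140:220,300:390],None,fx=4,fy=4,interpolation=2)
for c in cv2.HoughCircles(g0,cv2.HOUGH_GRADIENT,1,20,param1=150,param2=15,minRadius=85,maxRadius=110)[0][:4]:
    P=onz('top',(300+c[0]/4-.4,140+c[1]/4-.4),.122); print('lid',c,(RJ.T@(P-C)*1e3).round(1))
print('cam',ray('top',(0,0))[0])
```

```text
t 8.33 jar(mm) [ -98.5651 -147.0566  197.2344] tool in jar
 [[-1.     -0.0088 -0.0038]
 [-0.0088  1.      0.0017]
 [ 0.0038  0.0018 -1.    ]] F [-0.331   0.1514  0.0219] M [-0.0436 -0.0207 -0.0188] w 0.3676684476594605 g 29.998840391635895
350 211.26 492 [-95.6 -31.  176.1]
351 212.52 256 [-98.1 -34.4 176.1]
352 214.75 208 [-103.1  -38.5  176.1]
353 214.97 277 [-102.9  -41.2  176.1]
354 215.19 284 [-102.7  -43.8  176.1]
355 215.47 287 [-102.7  -46.5  176.1]
356 215.9 288 [-103.   -49.4  176.1]
357 216.07 285 [-102.7  -52.   176.1]
358 216.28 259 [-102.5  -54.7  176.1]
359 216.56 277 [-102.5  -57.4  176.1]
360 216.94 266 [-102.7  -60.1  176.1]
361 218.37 274 [-105.6  -63.7  176.1]
362 219.76 248 [-108.5  -67.2  176.1]
363 224.77 175 [-120.4  -73.2  176.1]
lid [183.5 154.5  99. ] [ -1.8   2.7 122. ]
cam [ 0.2674 -0.0209  1.5474]
```

```bash
python3 -m handwheel '[[[0.2,-0.71,0,1.27,0,0,0.009],[0.2,0,0,2,0,0,0],[0.2,0,0,0,0,0,0],[0.2,0,0,0,0,0,0],[0.2,0,0,0,0,0,0]]]'
python3 -c "
from h import *
st()"
python3 -m handwheel '[[[0.2,0,0.5,0,0,0,0],[0.2,0,0.5,0,0,0,0],[0.2,0,0.4,0,0,0,0],[0.2,0,0.4,0,0,0,0],[0.2,0,0,0,0,0,0]]]'
python3 -c "
from h import *
st()"
```

```text
clock: 8.8
tool_pos: [0.4226, -0.2776, 0.1669]
tool_rot: [0.001, 0.157, 0.988, -0.0]
contact_force: [0.8, 0.3, -1.8]
width: 0.363
grasp_force: 30.0
t 8.80 jar(mm) [ -89.718  -147.4893  166.8523] tool in jar
 [[-1.      0.0012  0.0015]
 [ 0.0012  1.     -0.0006]
 [-0.0015 -0.0006 -1.    ]] F [ 0.7543  0.3497 -1.8033] M [-0.0513 -0.0245  0.0234] w 0.363333065859617 g 29.99881535768509
clock: 9.22
tool_pos: [0.4277, -0.2597, 0.1654]
tool_rot: [0.0, 0.157, 0.988, 0.0]
contact_force: [-0.2, -0.0, -1.0]
width: 0.367
grasp_force: 30.0
t 9.22 jar(mm) [ -90.3916 -128.9001  165.3785] tool in jar
 [[-1.      0.0021  0.    ]
 [ 0.0021  1.      0.0001]
 [-0.      0.0001 -1.    ]] F [-0.1909 -0.0468 -1.0398] M [-0.0802 -0.0037 -0.0294] w 0.3666852427450298 g 29.998664259910583
```

```bash
python3 -m handwheel '[[[0.2,0,0.4,0,0,0,0],[0.2,0,0.4,0,0,0,0],[0.2,0,0,0,0,0,0]]]'
python3 -c "
from h import *
st()"
cat >> h.py <<'E'
def jf():
    o=env.observe(); print('Fjar',(RJ.T@o['contact_force']).round(1),'pos',(RJ.T@(o['tool_pos']-C)*1e3).round(1))
E
```

```text
clock: 9.47
tool_pos: [0.4297, -0.2521, 0.165]
tool_rot: [-0.0, 0.158, 0.988, 0.0]
contact_force: [-1.6, 1.8, -2.4]
width: 0.366
grasp_force: 30.0
t 9.47 jar(mm) [ -90.8127 -121.0204  164.9901] tool in jar
 [[-1.      0.0024 -0.001 ]
 [ 0.0024  1.      0.0005]
 [ 0.001   0.0005 -1.    ]] F [-1.5885  1.8253 -2.3658] M [0.3256 0.2808 0.2052] w 0.36555419626351676 g 30.002569556236267
```

```bash
python3 -m handwheel '[[[0.2,0.1,0,0,0,0,0],[0.2,0,0.3,0,0,0,0],[0.2,0,0.3,0,0,0,0],[0.2,0,0,0,0,0,0],[0.2,0,0,0,0,0,0]]]'
python3 -c "
from h import *
st();jf()"
```

```text
clock: 9.88
tool_pos: [0.431, -0.2468, 0.1652]
tool_rot: [0.0, 0.158, 0.987, 0.0]
contact_force: [0.7, 0.8, -2.1]
width: 0.362
grasp_force: 30.0
t 9.88 jar(mm) [ -91.2191 -115.6289  165.1856] tool in jar
 [[-1.      0.0026  0.0001]
 [ 0.0026  1.      0.0001]
 [-0.0001  0.0001 -1.    ]] F [ 0.6538  0.8287 -2.0951] M [ 0.0515  0.1677 -0.0284] w 0.3621022037173645 g 29.998741149902344
Fjar [ 0.4  1.  -2.1] pos [ -91.2 -115.6  165.2]
```

```bash
python3 -m handwheel '[[[0.2,0,0.4,0,0,0,0],[0.2,0,0.4,0,0,0,0],[0.2,0,0.2,0,0,0,0],[0.2,0,0,0,0,0,0]]]'
python3 -c "
from h import *
st();jf()"
```

```text
clock: 10.22
tool_pos: [0.4342, -0.2369, 0.1652]
tool_rot: [-0.0, 0.158, 0.988, 0.0]
contact_force: [-0.1, 0.6, -1.3]
width: 0.366
grasp_force: 30.0
t 10.22 jar(mm) [ -91.2757 -105.231   165.1519] tool in jar
 [[-1.      0.0024 -0.    ]
 [ 0.0024  1.      0.0002]
 [ 0.      0.0002 -1.    ]] F [-0.0774  0.5866 -1.2529] M [0.0534 0.1179 0.0451] w 0.3655136750693362 g 29.998473823070526
Fjar [-0.3  0.5 -1.3] pos [ -91.3 -105.2  165.2]
```

```bash
python3 -m handwheel '[[[0.2,0,0.4,0,0,0,0],[0.2,0,0.4,0,0,0,0],[0.2,0,0.3,0,0,0,0],[0.2,0,0,0,0,0,0]]]'
python3 -c "
from h import *
jf()"
python3 -m handwheel '[[[0.2,0,0.4,0,0,0,0],[0.2,0,0.3,0,0,0,0],[0.2,0,0,0,0,0,0]]]'
python3 -c "
from h import *
st();jf()"
```

```text
clock: 10.55
tool_pos: [0.4376, -0.2264, 0.1652]
tool_rot: [0.0, 0.158, 0.988, 0.0]
contact_force: [-0.2, 0.1, -1.7]
width: 0.365
grasp_force: 30.0
Fjar [-0.2  0.  -1.7] pos [-91.3 -94.1 165.2]
clock: 10.8
tool_pos: [0.4398, -0.2198, 0.1652]
tool_rot: [0.0, 0.158, 0.987, 0.0]
contact_force: [0.1, 0.4, -2.3]
width: 0.363
grasp_force: 30.0
t 10.80 jar(mm) [-91.2322 -87.2454 165.1702] tool in jar
 [[-1.      0.0026  0.    ]
 [ 0.0026  1.      0.0002]
 [-0.      0.0002 -1.    ]] F [ 0.0972  0.4494 -2.3365] M [-0.0373  0.0003  0.0133] w 0.36266240534907335 g 29.99856323003769
Fjar [-0.   0.5 -2.3] pos [-91.2 -87.2 165.2]
```

```bash
python3 -m handwheel '[[[0.2,0,0.4,0,0,0,0],[0.2,0,0.3,0,0,0,0],[0.2,0,0.2,0,0,0,0],[0.2,0,0,0,0,0,0]]]'
python3 -c "
from h import *
jf()"
```

```text
clock: 11.13
tool_pos: [0.4426, -0.2113, 0.1652]
tool_rot: [0.0, 0.158, 0.988, 0.0]
contact_force: [-0.5, 0.5, -2.0]
width: 0.369
grasp_force: 30.0
Fjar [-0.6  0.3 -2. ] pos [-91.2 -78.3 165.2]
```

```bash
python3 -m handwheel '[[[0.2,0,0.2,0,0,0,0],[0.2,0,0.1,0,0,0,0],[0.2,0,0,0,0,0,0]]]'
python3 -c "
from h import *
jf()"
python3 -m handwheel '[[[0.2,0,0.1,0,0,0,0],[0.2,0,0.1,0,0,0,0],[0.2,0,0,0,0,0,0]]]'
python3 -c "
from h import *
jf()"
```

```text
clock: 11.38
tool_pos: [0.4434, -0.2088, 0.1652]
tool_rot: [0.0, 0.158, 0.987, 0.0]
contact_force: [-0.3, 0.6, -1.7]
width: 0.366
grasp_force: 30.0
Fjar [-0.5  0.5 -1.7] pos [-91.2 -75.6 165.2]
clock: 11.63
tool_pos: [0.4439, -0.2074, 0.1652]
tool_rot: [-0.0, 0.158, 0.988, -0.001]
contact_force: [-2.8, -4.8, -0.4]
width: 0.368
grasp_force: 30.0
Fjar [-1.1 -5.4 -0.4] pos [-91.1 -74.2 165.2]
```

```bash
python3 -m handwheel '[[[0.2,0,0.1,0,0,0,0],[0.2,0,0,0,0,0,0],[0.65,0,0,0,0,0,0],[0.65,0,0,0,0,0,0],[0.65,0,0,0,0,0,0],[0.65,0,0,0,0,0,0],[0.65,0,0,0,0,0,0]]]'
python3 -c "
from h import *
jf()"
python3 -m handwheel '[[[0.65,0,0,-2.5,0,0,0],[0.65,0,0,-4,0,0,0],[0.65,0,0,-3.5,0,0,0],[0.65,0,0,-3,0,0,0],[0.65,0,-3.5,0,0,0,0],[0.65,0,-4,0,0,0,0],[0.65,0,-4,0,0,0,0],[0.65,0,-4,0,0,0,0],[0.65,0,0,0,0,0,0]]]'
python3 - <<'E'
from h import *
st()
im=np.hstack([cv2.resize(imaging.snapshot('side')[195:275,275:345],None,fx=5.6,fy=5.6,interpolation=2),cv2.resize(imaging.snapshot('top')[160:240,310:380],None,fx=5.6,fy=5.6,interpolation=2)])
cv2.imwrite('pics/c6.png',im)
E
```

```text
clock: 12.22
tool_pos: [0.4444, -0.2059, 0.1652]
tool_rot: [0.0, 0.158, 0.987, 0.0]
contact_force: [0.3, -0.1, -0.0]
width: 0.646
grasp_force: 0.0
Fjar [ 0.3  0.  -0. ] pos [-91.1 -72.6 165.2]
clock: 12.97
tool_pos: [0.3942, -0.3588, 0.295]
tool_rot: [0.0, 0.16, 0.987, -0.001]
contact_force: [-0.2, 0.9, -1.0]
width: 0.65
grasp_force: 0.0
t 12.97 jar(mm) [ -91.6006 -233.5375  294.9975] tool in jar
 [[-1.      0.0064  0.0005]
 [ 0.0064  1.     -0.0018]
 [-0.0005 -0.0018 -1.    ]] F [-0.1596  0.8606 -1.006 ] M [ 0.0323  0.0406 -0.0655] w 0.6498523191358089 g 0.0
```

View pics/c6.png

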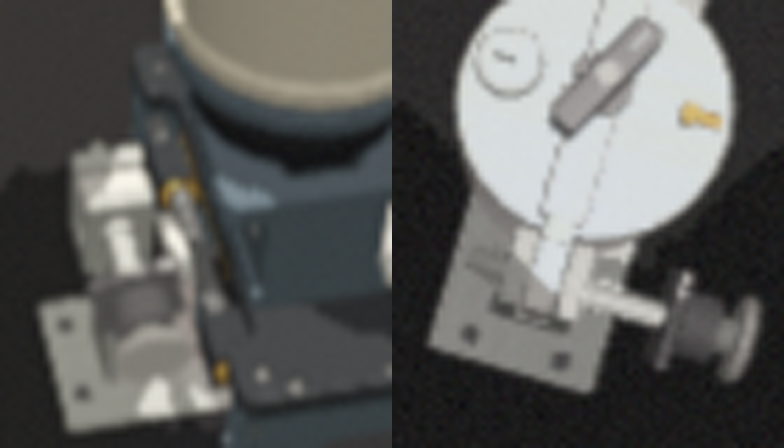

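Top half: the pin is through the clevis. The neck starts at the ear (585,288), the plate is at (672,325) and the sprung-out button at (742,340), all at the home distances. The knob's top face runs from (562,118) to (650,27), centre about (607,72).

Run:
```python
from h import *
np.set_printoptions(precision=4,suppress=True)
f=lambda x,y:RJ.T@(onz('top',(310+(x-392)/5.6-.4,160+y/5.6-.4),.192)-C)
a,b=f(562,118),f(650,27); d=b-a; print(a,b,(a+b)/2,np.linalg.norm(d),'yaw in jar',np.arctan2(d[1],d[0]))
q=[f(*p) for p in [(553,112),(577,128),(638,18),(662,35)]]; print(q)
e,g=f(583,285),f(668,325); print('ear-plate',e,g,np.linalg.norm(e-g))
st()
```

```text
[-0.0276  0.017   0.192 ] [ 0.0258 -0.0107  0.192 ] [-0.0009  0.0032  0.192 ] 0.06022737965712739 yaw in jar -0.47886302613564696
[array([-0.026 ,  0.0218,  0.192 ]), array([-0.0302,  0.009 ,  0.192 ]), array([ 0.0284, -0.0042,  0.192 ]), array([ 0.0237, -0.0171,  0.192 ])]
ear-plate [-0.1009 -0.0138  0.192 ] [-0.1078 -0.0566  0.192 ] 0.043344498581489865
t 13.07 jar(mm) [ -91.8415 -228.8261  294.8247] tool in jar
 [[-1.      0.0053 -0.0003]
 [ 0.0053  1.      0.0006]
 [ 0.0003  0.0006 -1.    ]] F [ 0.0403  1.5433 -0.2687] M [-0.0171 -0.0044  0.0063] w 0.6525842817989427 g 0.0
```

```bash
python3 -m handwheel '[[[0.65,-1.32,3.31,0,0,0,0],[0.65,-1.32,3.31,0,0,0,0],[0.65,-1.32,3.31,0,0,0,0],[0.65,-1.32,3.31,0,0,0,0],[0.65,-1.32,3.31,0,0,0,0],[0.65,-1.32,3.31,0,0,0,0],[0.65,-1.32,3.31,0,0,0,0],[0.65,0,0,0,0,0,0]]]'
python3 -m handwheel '[[[0.65,0,0,2,0,0,0.12],[0.65,0,0,2,0,0,0.12],[0.65,0,0,2,0,0,0.12],[0.65,0,0,2,0,0,0.12],[0.65,0,0,0,0,0,0],[0.65,0,0,0,0,0,0],[0.65,0,0,0,0,0,0]]]'
python3 - <<'E'
from h import *
st(); r=rot(); o=env.observe(); print('yaw of tool x', np.arctan2(*(RJ.T@-r[:,0])[[1,0]]), o['joint_positions'])
print('to knob cm',r.T@(C+RJ@[.0005,.0028,.178]-o['tool_pos'])*100)
E
```

```text
clock: 13.73
tool_pos: [0.5589, -0.1559, 0.295]
tool_rot: [0.0, 0.155, 0.988, 0.001]
contact_force: [-0.9, -0.7, -1.4]
width: 0.65
grasp_force: 0.0
clock: 14.32
tool_pos: [0.5565, -0.1615, 0.2164]
tool_rot: [0.001, 0.386, 0.923, 0.0]
contact_force: [-0.0, -1.0, 0.9]
width: 0.649
grasp_force: 0.0
t 14.32 jar(mm) [  1.7508   4.2995 216.3591] tool in jar
 [[-0.8881  0.4597  0.0011]
 [ 0.4597  0.8881  0.0001]
 [-0.001   0.0006 -1.    ]] F [-0.0169 -0.9654  0.9084] M [-0.1059 -0.0067  0.0085] w 0.6492316885771207 g 0.0
yaw of tool x -0.47766243727268 [-0.3855  0.4344  1.4691  0.0002  1.237  -1.1647]
to knob cm [ 0.0458 -0.1929  3.8358]
```

```bash
python3 -m handwheel '[[[0.65,0.05,-0.19,1.3,0,0,0],[0.65,0,0,1.3,0,0,0],[0.65,0,0,1.2,0,0,0],[0.65,0,0,0,0,0,0]]]'
python3 -m handwheel '[[[0.05,0,0,0,0,0,0],[0.05,0,0,0,0,0,0],[0.05,0,0,0,0,0,0],[0.05,0,0,0,0,0,0],[0.05,0,0,0,0,0,0],[0.05,0,0,0,0,0,0],[0.05,0,0,0,0,0,0]]]'
python3 -c "
from h import *
st()"
```

```text
clock: 14.65
tool_pos: [0.554, -0.1626, 0.1767]
tool_rot: [-0.0, 0.386, 0.922, 0.0]
contact_force: [0.1, -0.4, -0.6]
width: 0.651
grasp_force: 0.0
clock: 15.23
tool_pos: [0.5544, -0.1635, 0.1781]
tool_rot: [0.001, 0.388, 0.922, -0.0]
contact_force: [-12.4, -11.5, 14.5]
width: 0.174
grasp_force: 32.3
t 15.23 jar(mm) [  0.3939   1.679  178.0869] tool in jar
 [[-0.8859  0.4639  0.001 ]
 [ 0.4639  0.8859 -0.001 ]
 [-0.0014 -0.0004 -1.    ]] F [-12.3866 -11.4672  14.5011] M [-2.2467  2.5258  0.0455] w 0.173950101634987 g 32.33590278541669
```

```bash
python3 -m handwheel '[[[0.05,0,-0.1,0,0,0,0],[0.05,0,0,0,0,0,0.08],[0.05,0,0,0,0,0,0.08],[0.05,0,0,0,0,0,0.08],[0.05,0,0,0,0,0,0.06]]]'
python3 -c "
from h import *
st()"
```

```text
clock: 15.65
tool_pos: [0.5541, -0.1639, 0.1781]
tool_rot: [0.001, 0.523, 0.852, 0.0]
contact_force: [-0.3, -0.4, 9.9]
width: 0.172
grasp_force: 32.1
t 15.65 jar(mm) [  0.2542   1.2443 178.1285] tool in jar
 [[-0.706   0.7082  0.0017]
 [ 0.7082  0.706  -0.0002]
 [-0.0013  0.0011 -1.    ]] F [-0.3205 -0.4159  9.8761] M [-0.0074  0.2465  0.0577] w 0.1723933581786633 g 32.07911264151335
```

```bash
for i in 1 ; do python3 -m handwheel '[[[0.05,0,0,0,0,0,0.08],[0.05,0,0,0,0,0,0.06]]]'; python3 -c "
from h import *
r=rot();print(np.arctan2(*(RJ.T@-r[:,0])[[1,0]]),env.observe()['torque'])"; done
python3 -m handwheel '[[[0.05,0,0,0,0,0,0.06]]]'; python3 -c "
from h import *
r=rot();print(np.arctan2(*(RJ.T@-r[:,0])[[1,0]]),env.observe()['torque'])"
python3 -m handwheel '[[[0.05,0,0,0,0,0,0.06]]]'; python3 -c "
from h import *
r=rot();print(np.arctan2(*(RJ.T@-r[:,0])[[1,0]]),env.observe()['torque'])"
python3 -m handwheel '[[[0.05,0,0,0,0,0,0.06]]]'; python3 -c "
from h import *
r=rot();print(np.arctan2(*(RJ.T@-r[:,0])[[1,0]]),env.observe()['torque'])"
```

```text
clock: 15.82
tool_pos: [0.5541, -0.1639, 0.1781]
tool_rot: [0.001, 0.581, 0.814, 0.0]
contact_force: [-0.7, 0.8, 10.5]
width: 0.17
grasp_force: 32.1
-0.9268122249036252 [-0.03763186  0.29973313 -0.00643246]
clock: 15.9
tool_pos: [0.5541, -0.1639, 0.1781]
tool_rot: [0.001, 0.605, 0.796, 0.0]
contact_force: [-1.1, 1.0, 9.7]
width: 0.173
grasp_force: 32.1
-0.9856862730569683 [-0.03474828  0.23298774  0.05119119]
clock: 15.98
tool_pos: [0.5541, -0.1639, 0.1782]
tool_rot: [0.001, 0.629, 0.778, 0.0]
contact_force: [-1.2, -0.2, 9.8]
width: 0.174
grasp_force: 32.1
-1.045474565472391 [-0.08287967  0.19342965  0.25622142]
clock: 16.07
tool_pos: [0.5542, -0.1639, 0.1781]
tool_rot: [0.001, 0.652, 0.759, 0.0]
contact_force: [-1.6, 0.1, 8.8]
width: 0.175
grasp_force: 32.1
-1.1053829951505227 [-0.04457131  0.18792479  0.31932867]
```

The limiter began to slip at about −1.02 rad, when the torque reached 0.26–0.32 N m. A little more gives a slip of about 0.25 rad, then I stop and release.

```bash
python3 -m handwheel '[[[0.05,0,0,0,0,0,0.06],[0.05,0,0,0,0,0,0.06],[0.05,0,0,0,0,0,0.05],[0.05,0,0,0,0,0,0]]]'; python3 -c "
from h import *
r=rot();print(np.arctan2(*(RJ.T@-r[:,0])[[1,0]]),env.observe()['torque'])"
python3 -m handwheel '[[[0.5,0,0,0,0,0,0],[0.5,0,0,0,0,0,0],[0.5,0,0,0,0,0,0],[0.5,0,0,0,0,0,0],[0.5,0,0,-2,0,0,0],[0.5,0,0,-4,0,0,0],[0.5,0,0,-4,0,0,0],[0.5,0,0,-4,0,0,0],[0.5,0,0,-4,0,0,0],[0.5,0,0,0,0,0,0]]]'
python3 - <<'E'
from h import *
st(); r=rot(); print((r.T@RJ@[0,-1,0]).round(2))
E
```

```text
clock: 16.4
tool_pos: [0.5542, -0.1639, 0.1782]
tool_rot: [0.001, 0.714, 0.7, 0.0]
contact_force: [-1.2, 0.5, 9.0]
width: 0.173
grasp_force: 32.1
-1.276100912934024 [-0.14573498  0.2508741   0.02859098]
clock: 17.23
tool_pos: [0.5557, -0.1645, 0.3651]
tool_rot: [0.005, 0.713, 0.701, 0.002]
contact_force: [0.0, 0.9, 0.3]
width: 0.499
grasp_force: 0.0
t 17.23 jar(mm) [  1.9559   1.1738 365.1196] tool in jar
 [[-0.2937  0.9558  0.0109]
 [ 0.9559  0.2937 -0.0008]
 [-0.004   0.0102 -0.9999]] F [0.0048 0.9323 0.3012] M [-0.0779  0.0411 -0.0129] w 0.49949689257786195 g 0.0
[-0.96 -0.29  0.  ]
```

```bash
python3 -m handwheel '[[[0.5,3.8,1.15,0,0,0,0],[0.5,3.8,1.15,0,0,0,0],[0.5,3.8,1.15,0,0,0,0],[0.5,3.8,1.15,0,0,0,0],[0.5,3.8,1.15,0,0,0,0],[0.5,3.8,1.15,0,0,0,0],[0.5,3.8,1.15,0,0,0,0],[0.5,0,0,0,0,0,0]]]'
python3 - <<'E'
from h import *
im=np.hstack([cv2.resize(imaging.snapshot('side')[195:275,275:345],None,fx=5.6,fy=5.6,interpolation=2),cv2.resize(imaging.snapshot('top')[160:240,310:380],None,fx=5.6,fy=5.6,interpolation=2)])
cv2.imwrite('pics/c7.png',im)
E
```

```text
clock: 17.9
tool_pos: [0.6392, 0.1073, 0.3563]
tool_rot: [-0.001, 0.711, 0.703, 0.0]
contact_force: [0.4, -0.0, -0.6]
width: 0.5
grasp_force: 0.0
```

View pics/c7.png

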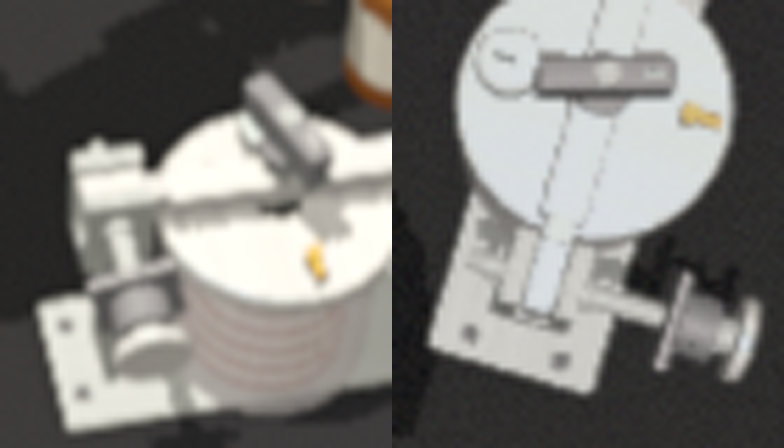

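The bar is down. The pin is through the clevis with its nose showing at (480,265) beyond the far ear, and its button is out at (742,340). The knob has turned to the new angle. Handing in.

```bash
python3 -c "
from bench import env
print(env.close_job())"
```

```text
the job is handed in; nothing more can be done
None
```

I handed the job in at about 18 s: cross-bar down, pin home through the clevis with its button out, and clamp screw tight with the knob slipped by an estimated 0.25 rad; no verdict came back.

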